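# Shut the small tea box, flip open the large one

### The arm

A 6-joint arm with a two-finger parallel gripper is mounted at the origin on a cart in front of the work surface, level with it; the furniture and walls round the work are solid. World frame = base frame: x ahead of the robot, y to its left, z up, the work surface at z = 0. Lengths are in mm, angles in rad, forces in N, time in s.
With the tool pointing down it reaches from about 300 to 775 mm from the base axis. Payload 14.6 kg.
Tool frame: the origin (TCP) lies on the mounting face of the last link; the fingertips stand 173 mm ahead of it and the grasp point (between the pads) lies 155 mm ahead of it; y points along the fingers, z is the direction in which the jaws open and shut, and the axes are right-handed (so a half turn about y gives the same grasp; the last joint's range is limited). The gripper opens to 85 mm and grips with 20 to 120 N. Pads are 22 mm wide; open, the fingers measure 114 mm over their backs; the gripper's body (76 mm by 85 mm) begins 54 mm behind the grasp point. The pads swing forward as they close: fully open they stand 13 mm farther back than shut.
Start: joints at [1.234, 0.3, 1.521, -0, 1.321, -0.067], TCP at [146.594, 530.095, 404.681] pointing down, gripper open.
Joint ranges: [-3.03, 3.03], [-0.79, 2.21], [0.23, 2.52], [-1.04, 4.18], [0, 3.07], [-2.55, 2.55]. Speed limits (rad/s): [2.22, 2.22, 2.57, 3.14, 3.14, 3.14].

### API

Orientations are given as a rotation vector (axis times angle).
In Python, from workcell import env gives the robot as it stands. The module is installed in compiled form; this text tells all that it offers. Calls block until the motion is done:
- env.move_pose(position, orientation): joint-space move of the TCP to a pose.
- env.move_l(position, orientation=None, max_speed=150, until_force=None): straight line of the TCP; orientation=None keeps the orientation; max_speed is the mean speed in mm/s. With until_force (N) it stops when the force on the tool has changed by that much, and returns True; else False.
- env.goto_joints(angles): joint-space move.
- env.move_gripper(opening, force=None): opening from 0.0 (shut) to 1.0 (fully open); force is the grip in N (None keeps the last); returns when the fingers have stopped.
- env.hold(seconds).
- env.ik(position, orientation): joint angles nearest the present ones, or None.
- env.sense(): the state.
- env.capture(name): name is "scene" or "top" or "wrist"; returns a dict with "color" (420x560x3 uint8, red, green, blue), "fov_y" (degrees; the focal length in pixels is half the picture's height over the tangent of half this angle, whatever the lens; pixels are square), "cx", "cy" (the principal point, pixels), "cam_to_world" (4x4, takes a point from camera to world coordinates); the wrist camera has in their place "mount" (4x4, takes a point from camera to tool coordinates, whose origin is the TCP and whose axes are the tool frame's). Camera axes: x right, y up, looking along -z (the intrinsics and any distortion apply to the point x, -y, -z); pixel columns grow to the right and rows downward; lengths in mm; the calibration is good to about 2 mm. A picture is of the moment at which its call begins: read the wrist's pose just before it. There is no depth.
A pose or a line that the arm cannot do raises env.PlanningError and nothing moves.
- env.close_job(): hands the job in, once; it reports no verdict.
The state is a dict: "t": time; "qpos": joint angles; "joint_velocities": joint speeds; "joint_torque": joint torques, N m; "eef_pos": TCP position; "ee_rot": TCP orientation; "contact_force": force on the tool from outside, world axes, zero at the start; "wrist_torque": the same for the moment, N m; "opening": opening from 0.0 (shut) to 1.0 (fully open).
Only numpy, scipy, OpenCV 4.12 (cv2) and the standard library are available. Lean on these libraries where they do the work, as an engineer would, in place of code of your own. Each camera call takes 0.05 s, during which the arm holds its last target. There are 200 camera calls.

### The job

The wrong tea box was left open: first push the small wooden box's lid forward (towards you) past upright so that it falls fully shut, then push up the lip of the large box's lid and flip it back past upright so that it stays open by itself. Use only the outside of the fingers or the fingertips: do not pinch a lid, do not lift or tip the boxes, and leave them and the things around them standing where they are.

Things in the scene. Friction and masses are not known exactly. Their poses are not given: they have to be found in the camera images.
- large_box: The large one of two plain wooden tea boxes, 90 mm deep (x) x 125 mm wide (y) x 90 mm high without its lid, a 1.8 kg loose box standing on the worktop, open inside with 8 mm walls and one divider. Origin: centre of its underside; z up; its own -x is the front (to the robot's left, turned up to 0.5 rad either way), where the lid's lip juts out; +x is the hinge side.
- large_lid (a joint): Angle of the large box's lid, rad: 0 shut (lid level), growing as it opens up and away from the front; it balances at about 1.5, falls shut by itself below that and falls open above it, to a stop at 1.85 where it rests leaning back. Shut at the start. Free-running, lightly damped; 0.7 to 1.4 N at the lip lifts it.
- large_hinge (a point): Middle of the large box's hinge line, at the top of its far wall (45 mm behind the box's centre, 90 mm above the worktop). The line runs along the box's y.
- large_edge (a point): Middle of the front (lip) edge of the large box's lid, at half the board's thickness (4 mm above its underside); it moves with the lid, 110 mm from the hinge line. The lid board is 133 mm wide and 8 mm thick, its underside level with the hinge line when shut; the lip overhangs the box front by 20 mm.
- large_panel: Raised panel, 3 mm thick, on the outer (upper) face of the large lid, set 7 mm in from the edges; fixed to the lid. Origin: on the hinge line; axes: as the box's when shut; turns with the lid.
- large_rail: Finger rail, 4 mm thick and 16 mm deep, along the underside of the large lid's lip, 1 mm in from its front edge; fixed to the lid. Origin: on the hinge line; axes as the panel's.
- small_box: The small one of two plain wooden tea boxes, 80 mm deep (x) x 72 mm wide (y) x 70 mm high without its lid, a 1.4 kg loose box standing on the worktop, open inside with 8 mm walls and one divider. Origin: centre of its underside; z up; its own -x is the front (towards the robot, turned up to 0.5 rad either way), where the lid's lip juts out; +x is the hinge side.
- small_lid (a joint): Angle of the small box's lid, rad: 0 shut (lid level), growing as it opens up and away from the front; it balances at about 1.5, falls shut by itself below that and falls open above it, to a stop at 1.85 where it rests leaning back. Standing open at the start. Free-running, lightly damped; 0.4 to 0.9 N at the lip lifts it.
- small_hinge (a point): Middle of the small box's hinge line, at the top of its far wall (40 mm behind the box's centre, 70 mm above the worktop). The line runs along the box's y.
- small_edge (a point): Middle of the front (lip) edge of the small box's lid, at half the board's thickness (4 mm above its underside); it moves with the lid, 100 mm from the hinge line. The lid board is 80 mm wide and 8 mm thick, its underside level with the hinge line when shut; the lip overhangs the box front by 20 mm.
- small_panel: Raised panel, 3 mm thick, on the outer (upper) face of the small lid, set 7 mm in from the edges; fixed to the lid. Origin: on the hinge line; axes: as the box's when shut; turns with the lid.
- small_rail: Finger rail, 4 mm thick and 16 mm deep, along the underside of the small lid's lip, 1 mm in from its front edge; fixed to the lid. Origin: on the hinge line; axes as the panel's.
- red_jar: Spice jar with a red cap, 45 mm across, 106 mm high, standing behind the boxes at the left; a bystander. Origin: centre of its underside as placed.
- shaker: Salt shaker, 44 mm across, 90 mm high, standing behind the boxes in the middle; a bystander. Origin: centre of its underside as placed.
- white_jar: Spice jar with a white cap, 47 mm across, 98 mm high, standing behind the boxes at the right; a bystander. Origin: centre of its underside as placed.
- lemon: Lemon, 71x53x51 mm, lying in front between the boxes; a bystander. Origin: centre of its underside as placed.

How it is judged (in metres and radians):
On the way, in this order (a step that is already met when the one before it is completed fails the run):
1. the small lid is shut while the large one is still shut (value of joint each of small_lid, large_lid below 0.06 rad), for 0.2 s.
2. the large lid has passed upright and rests open, the small one still shut (value of joint large_lid above 1.75 rad and value of joint small_lid below 0.06 rad), for 0.2 s.
At the end, for the whole second after the job is handed in: The large lid rests open (over 1.75 rad) and the small lid is shut (under 0.06 rad), both still; both boxes stand upright within 25 mm of where they stood, and the jars, shaker and lemon within 30 mm of where they were (all of step 2 and velocity of joint large_lid between -0.1 and 0.1 rad/s and velocity of joint small_lid between -0.1 and 0.1 rad/s and distance of each of large_box, small_box from where it was at the start of the episode below 0.025 m and angle between each of large_box, small_box's own z axis and vertical below 0.1 rad and linear speed of each of large_box, small_box below 0.02 m/s and distance of each of red_jar, shaker, white_jar, lemon from where it was at the start of the episode below 0.03 m); the robot touches nothing.
It fails at once if the large box is lifted, tipped or shoved away by more than 25 mm (height (world z) of large_box above 0.012 m or angle between large_box's own z axis and vertical above 0.2 rad or distance of large_box from where it was at the start of the episode above 0.025 m).
It fails at once if the small box is lifted, tipped or shoved away by more than 25 mm (height (world z) of small_box above 0.012 m or angle between small_box's own z axis and vertical above 0.2 rad or distance of small_box from where it was at the start of the episode above 0.025 m).
It fails at once if the large lid is pinched: fingers press on its upper panel and its under-rail at once (contact force between the fingers and large_panel above 1 N and contact force between the fingers and large_rail above 1 N).
It fails at once if the small lid is pinched: fingers press on its upper panel and its under-rail at once (contact force between the fingers and small_panel above 1 N and contact force between the fingers and small_rail above 1 N).
It fails at once if a jar, the shaker or the lemon is moved by more than 30 mm (distance of any of red_jar, shaker, white_jar, lemon from where it was at the start of the episode above 0.03 m).
It also fails if it takes over 56 s, if anything falls off the work surface, if the arm or the gripper's body presses on something with over 40 N, if the wrist force passes 120 N, or if a joint passes its speed limit or range.

## Working session

There is one attempt and no reset: what is moved stays moved. The work goes in short steps, each a Python script; the robot and the scene stay as the last script left them, time stands still between calls to the robot, and variables do not carry over. Pictures are saved under pics/ and viewed, about 8 in all and at most 12, crops included, and the job is handed in when it is done.

```bash
ls; mkdir -p pics; python3 - <<'E'
from workcell import env
import cv2,pickle
s=env.sense();print(s)
d={}
for n in("scene","top","wrist"):
    c=env.capture(n);d[n]=c
    cv2.imwrite(f"pics/{n}0.png",c["color"][:,:,::-1])
    print(n,{k:v for k,v in c.items() if k!="color"})
d["s"]=s
pickle.dump(d,open("cap0.pkl","wb"))
E
```

```text
pics
{'t': 0.0, 'qpos': array([ 1.23439838e+00,  3.00481419e-01,  1.52161583e+00, -3.83311364e-06,
        1.32066419e+00, -6.66141018e-02]), 'joint_velocities': array([-0.00198843,  0.00083202,  0.00024337,  0.00018152,  0.00044452,
        0.00149397]), 'joint_torque': array([-6.05625082e-04, -5.43497658e+01, -3.61800635e+01, -1.01014682e-04,
        3.94122457e-03,  5.22707552e-06]), 'eef_pos': array([146.58637268, 530.06875474, 404.10082787]), 'ee_rot': array([-1.56154957,  0.21198551, -0.21162282]), 'contact_force': array([ 0.15824739,  0.77659535, -0.61683369]), 'wrist_torque': array([-0.05790593,  0.02898675,  0.02267937]), 'opening': 1.0015566595275276}
scene {'fov_y': 48.98538187629189, 'cx': 281.6378655881997, 'cy': 211.20624316451477, 'cam_to_world': array([[ 6.04531134e-01,  5.49725249e-01, -5.76493069e-01,
        -4.86914884e+01],
       [-7.96346745e-01,  4.34636464e-01, -4.20622165e-01,
        -2.95292768e+02],
       [ 1.93382849e-02,  7.13367574e-01,  7.00523187e-01,
         8.02482311e+02],
       [ 0.00000000e+00,  0.00000000e+00,  0.00000000e+00,
         1.000
[... 193 characters left out ...]
e+02],
       [-9.99706105e-01,  2.40514181e-02, -3.03864581e-03,
         1.37732461e+02],
       [ 1.46360467e-03,  1.84994036e-01,  9.82738553e-01,
         1.18197204e+03],
       [ 0.00000000e+00,  0.00000000e+00,  0.00000000e+00,
         1.00000000e+00]])}
wrist {'fov_y': 66.97715244779769, 'cx': 279.4852569803148, 'cy': 206.18156589389594, 'mount': array([[ 5.35631329e-04, -9.47650268e-01, -3.19309697e-01,
        -8.18465145e+01],
       [-1.12211920e-03,  3.19308972e-01, -9.47649999e-01,
         3.05911245e+01],
       [ 9.99999227e-01,  8.65894571e-04, -8.92344676e-04,
         3.02994266e-01],
       [ 0.00000000e+00,  0.00000000e+00,  0.00000000e+00,
         1.00000000e+00]])}
```

View pics/scene0.png

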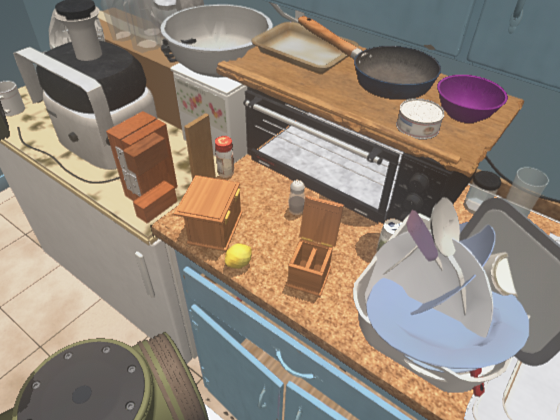

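View pics/top0.png

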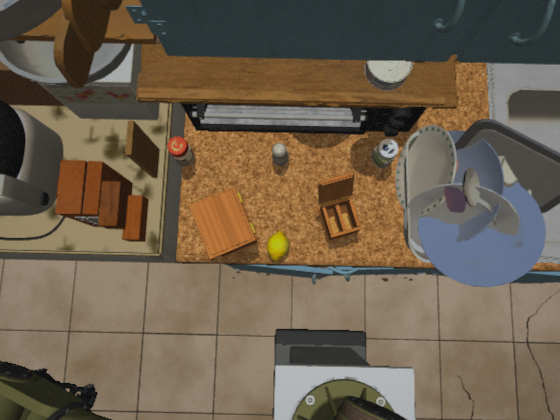

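```bash
python3 - <<'E'
import pickle,cv2,numpy as np
d=pickle.load(open("cap0.pkl","rb"))
def crop(n,x,y,w,h,k):
    im=d[n]["color"][y:y+h,x:x+w,::-1]
    im=cv2.resize(im,None,fx=k,fy=k,interpolation=cv2.INTER_CUBIC)
    for i in range(0,w,10): cv2.putText(im,str(x+i),(i*k,8),0,.3,(255,255,255),1);cv2.line(im,(i*k,10),(i*k,14),(255,255,255),1)
    for i in range(0,h,10): cv2.putText(im,str(y+i),(0,i*k+4),0,.3,(255,255,255),1)
    return im
# top view: large (180..270,180..270), small (310..370,165..245)
a=crop("top",185,180,80,85,5);b=crop("top",310,165,60,80,5)
c=crop("scene",172,165,80,90,4);e=crop("scene",280,190,70,110,4)
H=600
def pad(i,h,w): 
    o=np.zeros((h,w,3),np.uint8);i=i[:h,:w];o[:i.shape[0],:i.shape[1]]=i;return o
cv2.imwrite("pics/cropA.png",np.hstack([pad(a,440,400),pad(b,440,300)]))
cv2.imwrite("pics/cropB.png",np.hstack([pad(c,440,330),pad(e,440,280)]))
E
```

```text
(no output)
```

View pics/cropA.png

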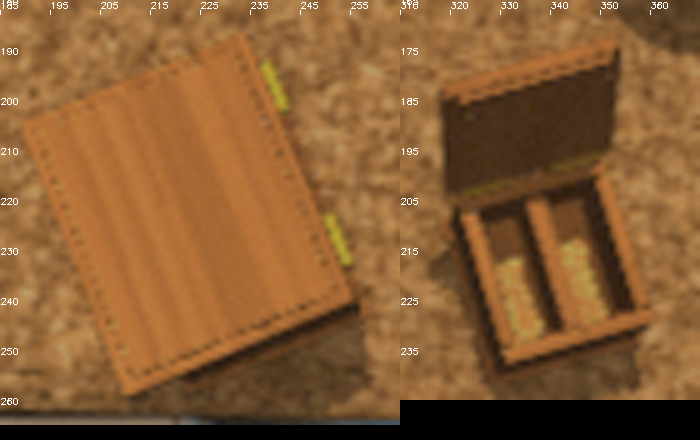

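View pics/cropB.png

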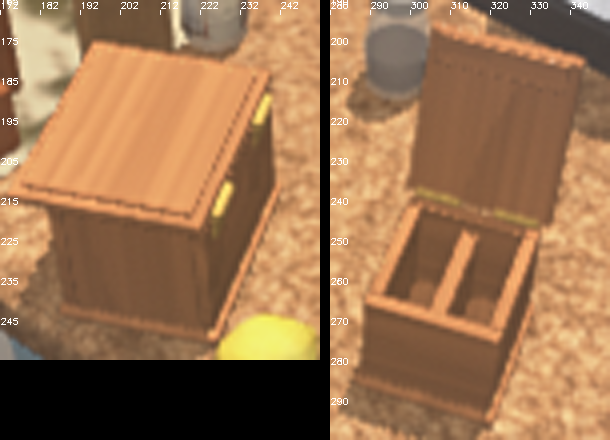

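```bash
cat > h.py <<'E'
import numpy as np,pickle
from scipy.spatial.transform import Rotation as Rot
def ray(c,uv,z):
    f=c["color"].shape[0]/2/np.tan(np.radians(c["fov_y"]/2));T=c["cam_to_world"]
    v=T[:3,:3]@np.array([(uv[0]-c["cx"])/f,-(uv[1]-c["cy"])/f,-1.]);o=T[:3,3]
    return (o+v*(z-o[2])/v[2])[:2]
E
python3 - <<'E'
from h import *
d=pickle.load(open("cap0.pkl","rb"));np.set_printoptions(precision=1,suppress=True)
def box(n,pts,z):
    P=np.array([ray(d[n],p,z) for p in pts])  # order FL-ish: back-edge... printed raw
    print(n,P.tolist() and P,"ctr",P.mean(0),"edges",np.linalg.norm(np.roll(P,-1,0)-P,axis=1),"ang",[np.degrees(np.arctan2(*(q-p)[::-1])).round(1) for p,q in zip(P,np.roll(P,-1,0))])
# large: lip-far, hinge-far, hinge-near, lip-near
box("top",[(189.4,205),(233.6,187.2),(256,240.6),(211,259)],98)
box("scene",[(195.75,175.5),(239.5,183),(221.5,222),(173.3,212.5)],98)
# small: back-left, back-right, front-right, front-left
box("top",[(321,207.4),(350.6,198),(360.4,227.4),(331,237)],70)
box("scene",[(302,241),(332.5,247),(321.75,275),(288.75,265)],70)
for n,a,b,z in(("red",(178,143),(224,142),106),("shaker",(279,148),(297,185),88),("white",(388,148),(391,228),98),("lemon",(278,245),(238,255),27)):
    print(n,ray(d["top"],a,z),ray(d["scene"],b,z))
E
```

```text
top [[502.3 358.5]
 [545.3 261.6]
 [426.3 207. ]
 [383.6 304. ]] ctr [464.4 282.8] edges [106.  130.9 106.  130.6] ang [np.float64(-66.1), np.float64(-155.3), np.float64(113.8), np.float64(24.7)]
scene [[501.2 359. ]
 [544.8 260.9]
 [425.8 208.1]
 [382.6 309.1]] ctr [463.6 284.3] edges [107.4 130.2 109.8 128.7] ang [np.float64(-66.0), np.float64(-156.1), np.float64(113.2), np.float64(22.9)]
top [[508.8  62.8]
 [532.4  -5. ]
 [464.9 -27.3]
 [441.4  39.4]] ctr [486.9  17.5] edges [71.7 71.1 70.7 71.4] ang [np.float64(-70.8), np.float64(-161.7), np.float64(109.4), np.float64(19.1)]
scene [[508.9  55.7]
 [534.8  -4.7]
 [459.2 -27.9]
 [439.   39. ]] ctr [485.5  15.5] edges [65.8 79.1 69.9 71.8] ang [np.float64(-66.7), np.float64(-163.0), np.float64(106.8), np.float64(13.4)]
red [643.  391.4] [633.3 389. ]
shaker [642.2 162.3] [631.7 158.5]
white [645.4 -86.7] [634.3 -84.7]
lemon [424.4 159.6] [421.6 162.6]
```

```bash
cat >> h.py <<'E'
Z=np.array([0,0,1.])
def rv(y,x):  # orientation from tool y and approx tool x
    y=np.array(y,float);y/=np.linalg.norm(y);x=np.array(x,float);x-=y*(x@y);x/=np.linalg.norm(x)
    return Rot.from_matrix(np.c_[x,y,np.cross(x,y)]).as_rotvec()
a=np.radians(18.3);sx=np.array([np.cos(a),np.sin(a),0]);sh=np.array([452,6,70.])+80*sx   # small box x axis, hinge
a=np.radians(114.3);u=np.array([np.cos(a),np.sin(a),0]);hh=np.array([-u[1]*-1,u[0]*-1,0])  # lip dir, heading along hinge
lh=np.array([486.6,233.4,90.])
SD=rv(-Z,sx)
def small(back,tipz): 
    p=sh+back*sx; return np.array([p[0],p[1],tipz+173])
def large(th,r,gap,al,ins=35):
    er=np.cos(th)*u+np.sin(th)*Z; en=np.sin(th)*u-np.cos(th)*Z
    P=lh+r*er+gap*en-66.5*hh; t=hh*np.cos(al)-Z*np.sin(al)
    return P+t*(ins-173)
E
python3 - <<'E'
from h import *
from workcell import env
np.set_printoptions(precision=2,suppress=True)
print(hh,sh)
d=pickle.load(open("cap0.pkl","rb"))
def tri(a,b):
    L=[]
    for n,p in(("top",a),("scene",b)):
        c=d[n];o=c["cam_to_world"][:3,3];q=np.r_[ray(c,p,0),0]-o;L.append((o,q/np.linalg.norm(q)))
    (o1,v1),(o2,v2)=L;s=np.linalg.lstsq(np.c_[v1,-v2],o2-o1,rcond=None)[0]
    A,B=o1+s[0]*v1,o2+s[1]*v2;return (A+B)/2,np.linalg.norm(A-B)
print("bowl",tri((390,68),(420,118)));print("handle",tri((450,15),(515,5)),tri((540,15),(515,5)))
print("shelf",[ray(d["top"],(300,103),z) for z in(150,200,250)])
for b,z in((75,190),(75,125),(0,125),(-30,125)):print("S",b,z,env.ik(small(b,z),SD))
for al in(0.2,.45,.7,.95):
  t=hh*np.cos(al)-Z*np.sin(al)
  for nm,x in(("xup",Z),("xin",-u),("xout",u),("xdn",-Z)):
    o=rv(t,x);print(al,nm,[None if (q:=env.ik(large(*k,al),o)) is None else q for k in((-.1,107,70),(0,107,15),(.8,100,15),(1.65,95,15))])
E
```

```text
[0.91 0.41 0.  ] [527.95  31.12  70.  ]
bowl (array([742.53, -50.29, 301.59]), np.float64(0.709118613665733))
handle (array([ 737.4 , -121.1 ,  526.07]), np.float64(60.4317694511244)) (array([ 677.16, -174.12,  577.2 ]), np.float64(38.487035324974286))
shelf [array([728.18, 117.29]), array([708.24, 118.28]), array([688.3 , 119.27])]
S 75 190 [ 0.03  0.45  1.42 -0.    1.28 -1.86]
S 75 125 [ 0.03  0.52  1.48 -0.    1.15 -1.86]
S 0 125 [-0.01  0.37  1.7  -0.    1.08 -1.9 ]
S -30 125 [-0.03  0.31  1.78 -0.    1.06 -1.92]
0.2 xup [array([0.69, 0.86, 2.27, 3.41, 1.35, 1.57]), array([0.72, 0.63, 2.33, 3.45, 1.2 , 1.51]), array([0.63, 0.34, 2.39, 3.38, 0.98, 1.47]), array([0.36, 0.19, 2.43, 3.06, 0.86, 1.61])]
0.2 xin [None, None, None, None]
0.2 xout [array([ 0.69,  0.86,  2.27,  3.41,  1.35, -0.01]), array([ 0.72,  0.63,  2.33,  3.45,  1.2 , -0.06]), array([ 0.63,  0.34,  2.39,  3.38,  0.98, -0.1 ]), array([0.36, 0.19, 2.43, 3.06, 0.86, 0.04])]
0.2 xdn [array([ 0.69,  0.86,  2.27,  3.41,  1.35, -1.58]), array([ 0.72,  0.63,  2.33,  3.45,  1.2 , -1.63]), array([ 0.63,  0.34,  2.39,  3.38,  
[... 1230 characters left out ...]
,  0.55, -1.71]), array([ 0.68,  0.35,  2.27,  3.68,  0.39, -1.91]), array([ 0.6 ,  0.12,  2.28,  4.  ,  0.18, -2.31]), array([ 0.37,  0.  ,  2.29,  1.93,  0.04, -0.39])]
0.95 xup [array([0.63, 0.49, 2.18, 3.88, 0.18, 1.01]), None, array([ 0.58,  0.11,  2.16, -0.35,  0.27, -1.1 ]), array([ 0.38,  0.01,  2.16,  0.08,  0.34, -1.69])]
0.95 xin [None, None, array([ 0.58,  0.11,  2.16, -0.35,  0.27,  0.47]), array([ 0.38,  0.01,  2.16,  0.08,  0.34, -0.12])]
0.95 xout [array([ 0.63,  0.49,  2.18,  3.88,  0.18, -0.56]), None, None, None]
0.95 xdn [array([ 0.63,  0.49,  2.18,  3.88,  0.18, -2.13]), None, array([ 0.58,  0.11,  2.16, -0.35,  0.27,  2.04]), array([0.38, 0.01, 2.16, 0.08, 0.34, 1.45])]
```

```bash
python3 - <<'E'
from h import *
from workcell import env
import cv2
env.move_gripper(0.0,force=20)
env.move_pose(small(70,225),SD)
print(env.move_l(small(70,130),until_force=15))
print(env.move_l(small(-20,130),max_speed=60,until_force=15), env.sense()["contact_force"])
env.hold(.5)
env.move_l(small(0,235));env.hold(.3)
c=env.capture("scene");cv2.imwrite("pics/scene1.png",c["color"][100:300,150:400,::-1].repeat(2,0).repeat(2,1))
s=env.sense();print(s["t"],s["qpos"],s["eef_pos"])
for q in([.3,-.2,2.1,0,.1,-1.6],[.75,-.4,2.2,0,.05,-1.6]):print(q)
al=.42;t=hh*np.cos(al)-Z*np.sin(al);o=rv(t,-Z)
for dz in(0,60,120):print(dz,env.ik(large(-.1,107,28,al)+50*u+dz*Z,o),large(-.1,107,28,al)+50*u+dz*Z)
E
```

```text
False
False [-0.39005242  0.32647809  0.24851388]
7.4 [-1.04426993e-02  2.50482499e-01  1.57676662e+00  1.17170022e-05
  1.31485729e+00 -1.90057819e+00] [527.95436732  31.08933595 407.69077017]
[0.3, -0.2, 2.1, 0, 0.1, -1.6]
[0.75, -0.4, 2.2, 0, 0.05, -1.6]
0 [ 0.84469092  0.57828215  2.26313542  3.64577534  0.88150843 -1.72788224] [247.91169456 294.23634602 107.72865031]
60 [ 0.84469092  0.3845091   2.28758596  3.72989431  0.73660432 -1.84936407] [247.91169456 294.23634602 167.72865031]
120 [ 0.84469092  0.20208055  2.28501902  3.87582049  0.5900573  -2.03386866] [247.91169456 294.23634602 227.72865031]
```

View pics/scene1.png

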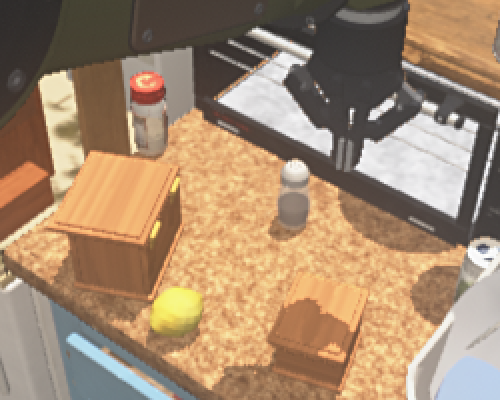

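```bash
cat >> h.py <<'E'
al=.42;LO=rv(hh*np.cos(al)-Z*np.sin(al),-Z)
def L(th,r,gap):return large(th,r,gap,al,28)
E
python3 - <<'E'
from h import *
from workcell import env
import cv2
env.goto_joints([.3,-.3,2.0,0,.4,-1.9])
env.goto_joints([.84,-.4,2.2,0,.03,-1.9])
env.goto_joints([.84,-.4,2.2,3.8,.03,-1.95])
p=L(-.1,107,28)+50*u
env.goto_joints(env.ik(p+120*Z,LO))
print(env.move_l(p,LO,until_force=15))
s=env.sense();print(s["t"],s["qpos"],s["contact_force"])
print([None if (q:=env.ik(L(th,r,16),LO)) is None else q.round(2) for th,r in((0,107),(.4,105),(.8,102),(1.2,99),(1.7,95))])
ims=[]
for n,(x,y) in(("scene",(130,130)),("top",(150,150))):
    c=env.capture(n);ims.append(c["color"][y:y+150,x:x+130,::-1])
cv2.imwrite("pics/pre2.png",cv2.resize(np.hstack(ims),None,fx=3,fy=3))
E
```

```text
False
14.5333 [ 0.85294225  0.56296518  2.27796734  3.65472183  0.88359595 -1.72980111] [-0.33030924  0.67913084  0.25874886]
[array([ 0.71,  0.47,  2.34,  3.5 ,  0.84, -1.69]), array([ 0.7 ,  0.32,  2.36,  3.53,  0.71, -1.76]), array([ 0.63,  0.19,  2.38,  3.48,  0.59, -1.77]), array([ 0.52,  0.09,  2.39,  3.33,  0.5 , -1.69]), array([ 0.35,  0.05,  2.4 ,  2.99,  0.46, -1.46])]
```

View pics/pre2.png

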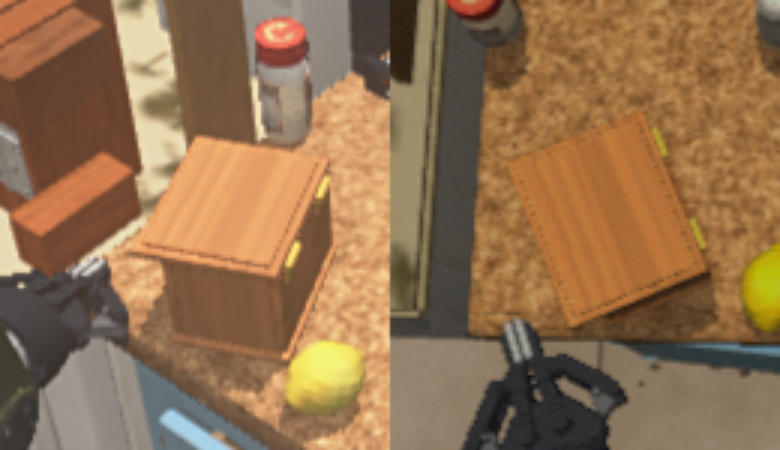

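```bash
python3 - <<'E'
from h import *
from workcell import env
import cv2
print(env.move_l(L(-.1,106,26),LO,max_speed=80,until_force=8),env.sense()["contact_force"])
for th,r in((0.1,106),(.3,105),(.5,104),(.7,103),(.9,102),(1.1,100),(1.3,98),(1.5,96),(1.65,95)):
    hit=env.move_l(L(th,r,15),LO,max_speed=90,until_force=20)
    print(th,hit,env.sense()["contact_force"].round(1))
    if hit: break
    if th in(.3,): 
        cv2.imwrite("pics/mid.png",cv2.resize(env.capture("scene")["color"][110:280,130:330,::-1],None,fx=3,fy=3))
env.hold(.5)
cv2.imwrite("pics/end.png",cv2.resize(env.capture("scene")["color"][110:280,130:330,::-1],None,fx=3,fy=3))
print(env.sense()["t"])
E
```

```text
True [-1.31574197  2.38026224  0.81410363]
0.1 False [-0.5  0.3 -1.5]
0.3 False [-0.5 -0.5 -0.7]
0.5 False [-0.9  0.4 -1. ]
0.7 False [-0.5  0.8  0.2]
0.9 False [-0.5  0.1 -0. ]
1.1 False [ 0.   0.9 -0.4]
1.3 False [ 0.4  0.1 -0.5]
1.5 False [-0.3  0.5  0.4]
1.65 False [ 0.1 -0.5  0.5]
19.375
```

View pics/end.png

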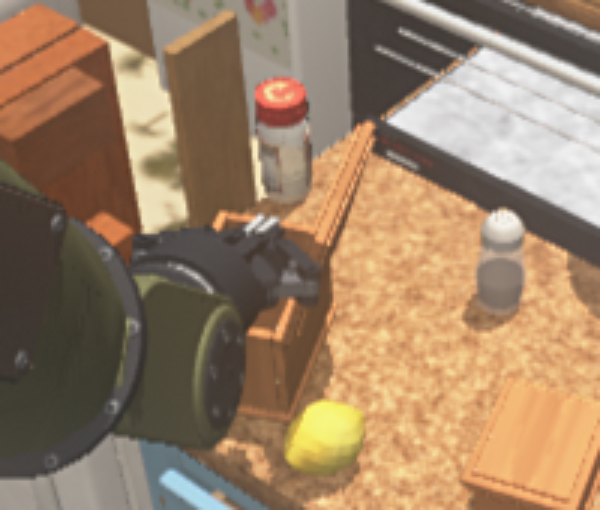

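```bash
python3 - <<'E'
from h import *
from workcell import env
import cv2
p=env.sense()["eef_pos"]
env.move_l(p+40*u+20*Z);env.move_l(p+70*u+90*Z-50*hh)
env.goto_joints([.84,-.4,2.2,3.6,.3,-1.7]);env.hold(.5)
s=env.sense();print(s["t"],s["contact_force"])
d={n:env.capture(n) for n in("top","scene")};pickle.dump(d,open("cap1.pkl","wb"))
a=d["top"]["color"][130:270,165:405,::-1]
cv2.imwrite("pics/fin_top.png",cv2.resize(a,None,fx=3.3,fy=3.3,interpolation=cv2.INTER_CUBIC))
E
```

```text
Traceback (most recent call last):
workcell.PlanningError: the arm cannot follow that straight line within its joint ranges
```

```bash
python3 - <<'E'
from h import *
from workcell import env
import cv2
p=env.sense();print(p["eef_pos"]-L(1.65,95,15),p["qpos"].round(2))
p0=L(1.65,95,15)
if (p["eef_pos"]-p0)@u<20:
    for v in(40*u,25*u,40*u-30*hh):
        try: env.move_l(p0+v);print("ok",v);break
        except env.PlanningError: print("no")
q=env.sense()["qpos"]
env.goto_joints([q[0]+.15,q[1]-.3,q[2]-.1,q[3],q[4],q[5]])
env.goto_joints([.84,-.4,2.2,3.6,.3,-1.7]);env.hold(.5)
s=env.sense();print(s["t"],s["contact_force"])
d={n:env.capture(n) for n in("top","scene")};pickle.dump(d,open("cap1.pkl","wb"))
a=d["top"]["color"][130:270,165:405,::-1]
cv2.imwrite("pics/fin_top.png",cv2.resize(a,None,fx=3.3,fy=3.3,interpolation=cv2.INTER_CUBIC))
E
```

```text
[-16.61279033  36.48045298  19.89974745] [ 0.51 -0.    2.38  3.34  0.39 -1.72]
21.7 [ 1.19687939 -0.57175733  0.18141162]
```

View pics/fin_top.png

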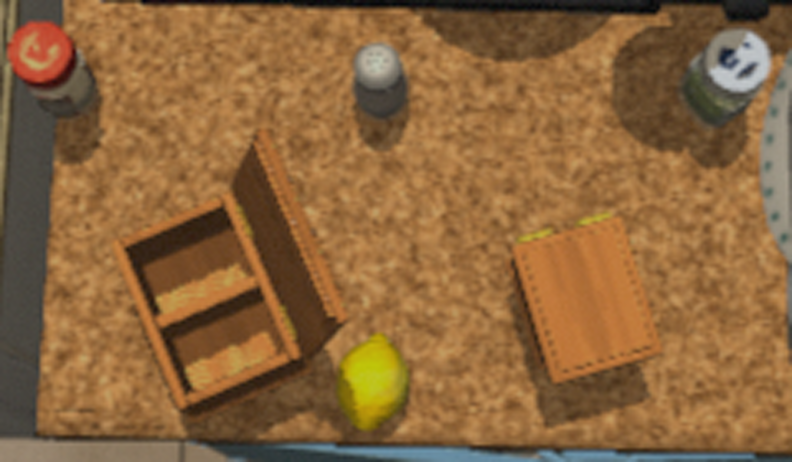

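```bash
python3 - <<'E'
from h import *
from workcell import env
d=pickle.load(open("cap1.pkl","rb"))
print(ray(d["top"],(210.6,228.2),90),(lh+90*u)[:2])
print(env.close_job(),env.sense()["t"])
E
```

```text
[452.320152   309.69086454] [449.56370773 315.4262949 ]
the job is handed in; nothing more can be done
the job is handed in; nothing more can be done
```

I handed the job in at about 22 s of the 56 s allowed; it reported no verdict. In the last pictures the small box's lid is shut and the large box's lid is open.

- **Small box:** I pushed the lid forward from behind with the closed fingers until it fell shut. A picture confirmed it was shut while the large lid was still closed.
- **Large box:** I raised the lip from below with the outside of the closed fingers. I took the lid past upright until it fell open, then moved the arm clear.

**Last checks:**
- **Lids:** The last top view, with the arm withdrawn, shows the large lid leaning back open and the small lid flat. I judged both by eye and did not measure the angles.
- **Large box position:** Its front edge came out about 6 mm from where I first measured it, against a 25 mm limit. That includes a few mm of measuring error.
- **Other things:** The jars, shaker, lemon and small box look unmoved in the pictures. I did not measure them again.

**What did not go to plan:**
- As the fingers slid in under the lip, the 8 N force stop triggered. The fingers probably touched the box front lightly, and that may be where the 6 mm came from.
- One straight retreat line was refused as out of reach, so I withdrew with joint moves instead.

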